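# Ready the card clamp and the print counter for a new edition

## Robot

A 7-joint arm with a two-finger parallel gripper is mounted at the origin on the work surface. World frame = base frame: x ahead of the robot, y to its left, z up, the work surface at z = 0. Lengths are in m, angles in rad, forces in N, time in s.
With the tool pointing down it reaches from about 0.4 to 0.925 m from the base axis. Payload 4.1 kg.
Tool frame: the origin (TCP) lies at the very end of the fingers, on their centre line; the grasp point (between the pads) lies 19 mm behind it (robot.hold_point_z is the distance from the TCP to the grasp point, in m); z points along the fingers, y is the line along which they close (so a half turn about z gives the same grasp; the last joint's range is limited). The gripper opens to 85 mm and grips with 20 to 120 N. Pads are 22 mm wide; open, the fingers measure 114 mm over their backs; the gripper's body (76 mm by 85 mm) begins 54 mm behind the grasp point. The pads swing forward as they close: fully open they stand 13 mm farther back than shut.
Start: joints at [1.075, 0.398, 0.045, 1.537, -0.019, 1.207, -0.051], TCP at [0.251, -0.6, 0.231] pointing down, gripper open.
Joint ranges: [-2.82, 2.82], [-0.49, 2.23], [-1.37, 1.46], [0, 2.46], [-1.36, 4.5], [0.23, 2], [-2.94, 2.94]. Speed limits (rad/s): [2.57, 2.57, 3.14, 3.14, 3.14, 3.14, 3.14].

## Interface

Orientations are given as [roll, pitch, yaw] about the fixed x, y, z axes, in that order (R = Rz(yaw) Ry(pitch) Rx(roll)).
In Python, from plant import robot gives the robot as it stands.
- The arm moves only by the tool servo_tool, never from a script. Its argument "targets" is one flat list of numbers, 5 for each row, row after row: the opening, from -1 (shut) to 1 (fully open), then the shift along the tool's x, y, z in cm, then the turn about the tool's z in degrees. In form: [fingers, tx, ty, tz, yaw, fingers, tx, ty, tz, yaw, ...]. A call has exactly 8 rows; each row is the pose to reach, as a shift and turn from the pose commanded when the call began, along the tool's axes at that moment; what a row does not reach only later rows make up. A row lasts 1/12 s, in which the tool goes at most 41.7 mm and 7.16 degrees, less where a joint would pass 70% of its speed; a pose out of reach is approached as far as the arm can. A call with a gripper value outside its range is refused whole. The fingers move at their own pace and stop on an object; "squeeze" is the grip in N (left out, the last holds). Time passes only in rows, so rows that repeat a pose let the fingers close, or fill a call up. It gives the time, the measured TCP pose, the force, the opening and the grip force at its end, in the units of the state.
- robot.read_state(): the state, without advancing time (a new reading comes with each control period).
- robot.read_camera(name): name is "scene" or "top" or "wrist"; returns the picture (400x640x3 uint8, blue, green, red); there is no depth.
- robot.camera_params(name): a dict with "camera_matrix" (3x3 intrinsics, pixels), "distortion" ([k1, k2, p1, p2, k3] as OpenCV has them; the pictures are not rectified), "extrinsics" (4x4, takes a point from world to camera coordinates). Camera axes: x right, y down, z forward; pixel columns grow to the right and rows downward; lengths in m; the calibration is good to about 2 mm. A picture is of the moment at which its call begins: read the wrist's pose just before it. camera_params takes no time and is no camera call; for the wrist camera it gives the pose at the moment of the call.
- robot.sign_off(): hands the job in; it is judged then, once.
The state is a dict: "clock": time; "joints": joint angles; "qvel": joint speeds; "joint_torque": joint torques, N m; "eef_pos": TCP position; "tool_rot": TCP orientation; "ft_force": force on the tool from outside, world axes, zero at the start; "ft_torque": the same for the moment, N m; "finger_gap": opening from 0.0 (shut) to 1.0 (fully open); "finger_force": force on a finger pad.
Only numpy, scipy, OpenCV 4.12 (cv2) and the standard library are available. Lean on these libraries where they do the work, as an engineer would, in place of code of your own. Each camera call takes 0.05 s, during which the arm holds its last target. There are 200 camera calls.

## Task

Get the bench ready for a new edition of cards: press the clamp's red handle down until its spring catch clicks over and holds the clamp shut on the stack of cards by itself, and turn the counter's black reset knob back to its zero stop. Do not disturb the other things on the bench.

Things in the scene. Friction and masses are not known exactly. Their poses are not given: they have to be found in the camera images.
- clamp: card clamp, fixed: plywood board 300 x 170 x 18 mm with a stack of cards (top at 32 mm), grey pivot fork, blue lever with red handle. Origin: centre of the board's underside; own x runs from handle to pivot, z up. The pivot axis (along own y) passes through own (100, 0, 75) mm. A grey catch post 30 x 22 mm, 100 mm high, with a brass spring plunger, stands beside the lever at own (-35, 41) mm
- lever (a joint): angle of the clamp lever, rad: 0 = sprung up (start), grows as the handle is pressed down, end stop 0.335. The plunger resists from about 0.19 to 0.26, then snaps over and holds the lever at about 0.315; if not snapped over, the lever springs back up. Pressing the handle takes 2 to 4 N, and about 10 N at the plunger
- handle_top (a point): centre of the top face of the red handle at the lever's end. Handle 60 mm long (along the lever), 34 mm wide, 22 mm thick. Its top is about 153 mm above the bench when up, 86 mm when fully down (then at own (-105, 0, 86) mm of the clamp); it moves on an arc of 205 mm radius about the pivot. x points along the lever to the pivot
- counter: the fixed print counter: a green box 110 x 110 x 55 mm with a white dial on top. Origin at the centre of its underside on the bench; own -x is the direction of the red zero mark on the dial
- reset_knob (a joint): angle of the reset knob, rad: 0 = on its zero stop (yellow pointer at the red mark and against the small steel pin); it grows clockwise seen from above, up to 2.4, and stays where it is left (friction 0.03 N m). Turn it back counter-clockwise
- knob_grip (a point): the point to grip on the knob, on its upright axis 85 mm above the bench: the middle of a black bar grip 44 mm long, 14 mm wide, from 65 to 97 mm above the bench. x runs along the bar; the yellow pointer lies on its -x side
- bowl: yellow plastic bowl, 90 mm across, 35 mm high; origin at its underside. Bystander
- glue: white glue bottle with a nozzle, 34 mm across, 88 mm high, standing on a rear corner of the clamp's board. Bystander
- stamp: rubber stamp with a turned wooden grip, 45 x 30 mm, 57 mm high, standing behind the counter. Bystander
- ink_jar: amber ink jar with a black cap, 56 mm across, 65 mm high. Bystander
- brush: paint brush with a wooden handle lying flat, 200 mm long. Bystander

How it is judged:
By the outcome, as a careful person would: the job done as asked, in the order asked, and still so for the second after the job is handed in, with the robot touching nothing.
It also fails if it takes over 48 s, if anything falls off the work surface, if the arm or the gripper's body presses on something with over 40 N, if the wrist force passes 120 N, or if a joint passes its speed limit or range.

## Working session

There is one attempt and no reset: what is moved stays moved. The work goes in short steps, Python scripts to look and compute and a tool call to move; the robot and the scene stay as the last step left them, time stands still between calls to the robot, and variables do not carry over. Pictures are saved under pics/ and viewed, at most 10 in all, crops included, and the job is handed in when it is done.

Besides the shell and the picture viewer there is one more tool, called after "Request:" as a command line: name --argument value ..., lists and objects as JSON in quotes. servo_tool: Moves the arm, as the interface text tells. Its arguments: {"type":"object","properties":{"targets":{"type":"array"},"squeeze":{"type":"number"}},"required":["targets"]}

```bash
mkdir -p pics; ls; python3 - <<'E'
from plant import robot
import cv2
for n in("scene","top"):
    cv2.imwrite(f"pics/{n}0.png",robot.read_camera(n))
    p=robot.camera_params(n);print(n,p)
s=robot.read_state();print(s)
E
```

```text
pics
scene {'camera_matrix': array([[482.43956808,   0.        , 322.67261821],
       [  0.        , 482.43956808, 201.80289903],
       [  0.        ,   0.        ,   1.        ]]), 'distortion': array([-0.09121663,  0.        ,  0.        ,  0.        ,  0.        ]), 'extrinsics': array([[ 0.18568325,  0.98254348,  0.01140314, -0.04714618],
       [ 0.55805613, -0.09589674, -0.82424339, -0.1961364 ],
       [-0.80876145,  0.15941178, -0.56612083,  1.75523179],
       [ 0.        ,  0.        ,  0.        ,  1.        ]])}
top {'camera_matrix': array([[443.29983387,   0.        , 317.87736328],
       [  0.        , 443.29983387, 188.39472634],
       [  0.        ,   0.        ,   1.        ]]), 'distortion': array([-0.10002767,  0.        ,  0.        ,  0.        ,  0.        ]), 'extrinsics': array([[-1.43412028e-02, -9.99896659e-01,  1.00038576e-03,
        -4.54362610e-02],
       [-9.82147836e-01,  1.38989487e-02, -1.87596503e-01,
         5.54586677e-01],
       [ 1.87563212e-01, -3.67288619e-03, -9.82245668e-01,
         1.32521519e+00],
       [ 0.00000000e+00,  0.00000000e+00,  0.00000000e+00,
         1.00000000e+00]])}
{'clock': 0.1, 'joints': array([ 1.07503843,  0.39911318,  0.04502192,  1.53777099, -0.01867608,
        1.20694117, -0.05068903]), 'qvel': array([ 0.00147025, -0.00204768,  0.00047962, -0.00267679, -0.00029717,
        0.00055632, -0.0005444 ]), 'joint_torque': array([ 3.08789116e-03, -4.76263833e+01,  1.36965629e+00, -2.54948795e+01,
        1.18713043e-02,  5.08934230e-03, -1.35344817e-05]), 'eef_pos': array([ 0.2509738 , -0.59895202,  0.23036267]), 'tool_rot': array([-3.13978626e+00,  1.41076309e-04,  3.96902530e-01]), 'ft_force': array([-1.05877543e-04,  1.41512071e-01, -1.00743399e-01]), 'ft_torque': array([ 0.01977019, -0.03038013,  0.03120631]), 'finger_force': 0.0, 'finger_gap': 0.9992383418517445}
```

View pics/scene0.png

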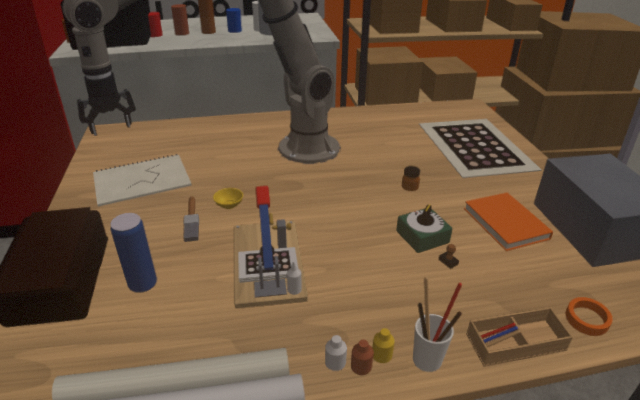

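View pics/top0.png

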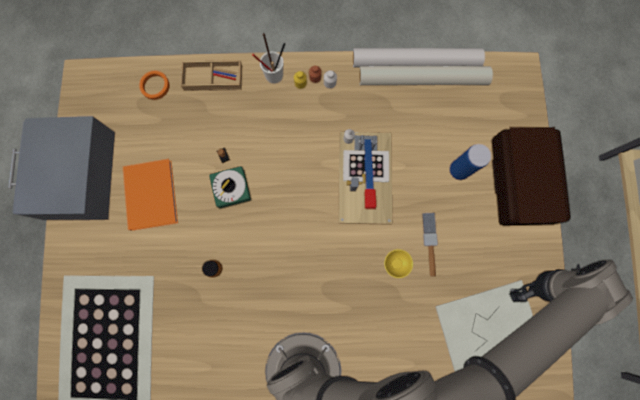

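The scene shows the clamp's red handle at about (263,195) in scene and (370,199) in top. The counter is at (425,228) in scene and (230,186) in top, with its pointer well off the mark. I'll measure these next.

```bash
cat > h.py <<'E'
import numpy as np,cv2
from plant import robot
def ray(p,uv):
    u=cv2.undistortPoints(np.array([[uv]],float),p["camera_matrix"],p["distortion"])[0,0]
    E=p["extrinsics"];R=E[:3,:3];return -R.T@E[:3,3],R.T@np.r_[u,1]
def plane(p,uv,z):
    o,d=ray(p,uv);return o+d*(z-o[2])/d[2]
def mask(im,lo,hi,box=None):
    m=cv2.inRange(cv2.cvtColor(im,cv2.COLOR_BGR2HSV),np.array(lo),np.array(hi))
    if box:
        k=np.zeros_like(m);x0,y0,x1,y1=box;k[y0:y1,x0:x1]=255;m&=k
    return m
def cent(m):
    n,l,s,c=cv2.connectedComponentsWithStats(m);i=1+np.argmax(s[1:,4]);return c[i],s[i],(l==i)
E
python3 - <<'E'
from h import *
p=robot.camera_params("top");im=cv2.imread("pics/top0.png")
c,s,_=cent(mask(im,(0,150,80),(8,255,255),(350,180,390,215)));print("red",c,s,plane(p,c,.145))
c,s,l=cent(mask(im,(105,120,60),(125,255,255),(350,130,390,200)));print("blue",c,s)
pts=np.argwhere(l)[:,::-1].astype(float)
vx,vy,x,y=cv2.fitLine(pts.astype(np.float32),2,0,.01,.01).ravel();print("blue dir",vx,vy,x,y)
a=plane(p,(x-vx*25,y-vy*25),.11);b=plane(p,(x+vx*25,y+vy*25),.11);print(a,b)
m=mask(im,(60,80,20),(95,255,255),(190,150,270,220));c,s,l=cent(m)
r=cv2.minAreaRect(np.argwhere(l)[:,::-1].astype(np.float32));print("green",r);q=np.array([plane(p,k,.055) for k in cv2.boxPoints(r)]);print(q,q.mean(0))
# board outline corners: wooden, show crops
A=cv2.resize(im[150:222,190:270],None,fx=6,fy=6,interpolation=2)
B=cv2.resize(im[120:230,330:400],None,fx=4,fy=4,interpolation=2)
h=max(A.shape[0],B.shape[0]);f=lambda I:cv2.copyMakeBorder(I,0,h-I.shape[0],0,0,0)
cv2.imwrite("pics/c1.png",np.hstack([f(A),f(B)]))
E
```

```text
red [369.97572816 198.95631068] [365 190  11  19 206] [ 0.50305575 -0.20292624  0.145     ]
blue [368.26885246 163.46885246] [364 140   9  48 305]
blue dir 0.04716906 0.99888694 368.26886 163.46886
[ 0.69567513 -0.20539257  0.11      ] [ 0.54058961 -0.20679062  0.11      ]
green ((232.0500030517578, 196.14999389648438), (16.127614974975586, 34.78504943847656), 71.56504821777344)
[[0.54027032 0.27323163 0.055     ]
 [0.57369616 0.17046329 0.055     ]
 [0.52511778 0.15382567 0.055     ]
 [0.49200904 0.25591532 0.055     ]] [0.53277333 0.21335898 0.055     ]
```

View pics/c1.png

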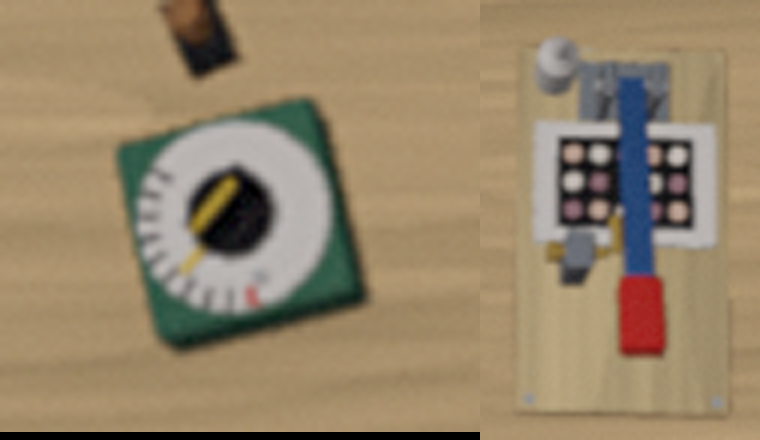

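The crop shows the pointer tip at about (187,270), the red mark at (252,297) and the bar stripe from (195,225) to (237,182). The knob is therefore about 55° clockwise of zero. The clamp's board corners are visible too.

```bash
cat >> h.py <<'E'
def rel(P,yaw=None):
    s=robot.read_state();from scipy.spatial.transform import Rotation as R
    r=R.from_euler("xyz",s["tool_rot"]).as_matrix()
    print("t",s["clock"],"tcp",s["eef_pos"].round(4),"rpy",np.degrees(s["tool_rot"]).round(1),"F",s["ft_force"].round(1),"gap",round(s["finger_gap"],3),"rel cm",(100*r.T@(np.array(P)-s["eef_pos"])).round(2))
    if yaw is not None:print("turn deg",(np.degrees(s["tool_rot"][2]-yaw)+90)%180-90)
E
python3 - <<'E'
from h import *
p=robot.camera_params("top")
A=lambda x,y,z:plane(p,(190+x/6-.4,150+y/6-.4),z)
B=lambda x,y,z:plane(p,(330+(x-480)/4-.4,120+y/4-.4),z)
q=np.array([B(*k,.018) for k in[(518,48),(727,50),(728,413),(517,410)]]);c=q.mean(0);d=q[0]+q[1]-q[2]-q[3];th=np.arctan2(d[1],d[0]);print("board",c,np.degrees(th))
u=np.array([np.cos(th),np.sin(th),0]);print("handle up",c-.09*u,"down",c-.105*u)
print("handle top corners mean",np.mean([B(*k,z) for k,z in[((620,278),.149),((662,278),.149),((664,350),.157),((622,352),.157)]],0))
# counter top corners z .055
g=np.array([A(*k,.055) for k in[(117,146),(312,97),(366,297),(178,347)]]);print("counter",g,g.mean(0))
cc=g.mean(0);red=A(252,297,.057);tip=A(187,270,.06);s1=A(195,227,.097);s2=A(237,180,.097)
print("bar",(s1+s2)/2,s1,s2)
a=lambda v:np.degrees(np.arctan2(v[1],v[0]))
print("red",a(red-cc),"tip",a(tip-cc),"bar -x",a(s1-s2), "edges",a(g[1]-g[2]),a(g[0]-g[3]),a(g[0]-g[1]))
rel(list((c-.09*u)[:2])+[.17],th)
E
```

```text
board [ 0.59804493 -0.2062346   0.018     ] -2.0049327754114383
handle up [ 0.50810003 -0.2030859   0.018     ] down [ 0.49310921 -0.20256112  0.018     ]
handle top corners mean [ 0.50404372 -0.20239414  0.153     ]
counter [[0.60447215 0.28758728 0.055     ]
 [0.62918399 0.18531127 0.055     ]
 [0.52262789 0.15534646 0.055     ]
 [0.49779402 0.25242361 0.055     ]] [0.56351952 0.22016715 0.055     ]
bar [0.56437322 0.2256897  0.097     ] [0.55243692 0.23606072 0.097     ] [0.57630952 0.21531868 0.097     ]
red -171.52592812301614 tip 133.79240953438875 bar -x 139.01379490740564 edges 15.706599526364933 18.243461227274263 103.58341550714373
t 0.1 tcp [ 0.251  -0.599   0.2304] rpy [-179.9    0.    22.7] F [-0.   0.1 -0.1] gap 0.999 rel cm [ 39.02 -26.56   6.08]
turn deg 24.745772634981805
```

Request:
servo_tool --targets '[-1,2,-1.5,0,3,-1,5,-3.5,0,6,-1,8,-5.5,0,10,-1,11,-7.5,0,14,-1,14,-9.5,0,18,-1,17,-11.5,0,21,-1,20,-13.5,0,24,-1,22,-15,0,24.7]' --squeeze 40

```text
clock: 0.77
eef_pos: [0.3983, -0.3724, 0.231]
tool_rot: [-3.14, -0.0, -0.032]
ft_force: [0.1, 0.4, 0.1]
finger_gap: -0.002
finger_force: 0.0
```

```bash
python3 -c "
from h import *
rel([.503,-.203,.17],-.035)"
```

```text
t 0.7667 tcp [ 0.3983 -0.3724  0.231 ] rpy [-179.9   -0.    -1.9] F [0.1 0.4 0.1] gap -0.002 rel cm [  9.91 -17.25   6.13]
turn deg 0.15309388358521403
```

Request:
servo_tool --targets '[-1,1.5,-2.5,0,0,-1,3,-5.3,0,0,-1,5,-8.5,0,0,-1,7,-12,1,0,-1,8.8,-15,2.5,0,-1,9.7,-16.8,4,0,-1,10,-17.2,5,0,-1,10,-17.2,5,0]'

```text
clock: 1.43
eef_pos: [0.501, -0.2054, 0.1787]
tool_rot: [-3.14, 0.005, -0.03]
ft_force: [-0.7, -0.4, -0.3]
finger_gap: -0.0
finger_force: 0.0
```

```bash
python3 - <<'E'
from h import *
rel([.503,-.203,.16],-.035)
W=robot.read_camera("wrist");S=robot.read_camera("scene")
S=cv2.resize(S[150:310,190:350],(400,400),interpolation=2);W=cv2.resize(W,(400,250))
cv2.imwrite("pics/w1.png",np.hstack([S,cv2.copyMakeBorder(W,0,150,0,0,0)]))
E
```

```text
t 1.4333 tcp [ 0.501  -0.2054  0.1787] rpy [-179.9    0.3   -1.7] F [-0.7 -0.4 -0.3] gap -0.0 rel cm [ 0.2  -0.24  1.87]
turn deg 0.27132521244635655
```

View pics/w1.png

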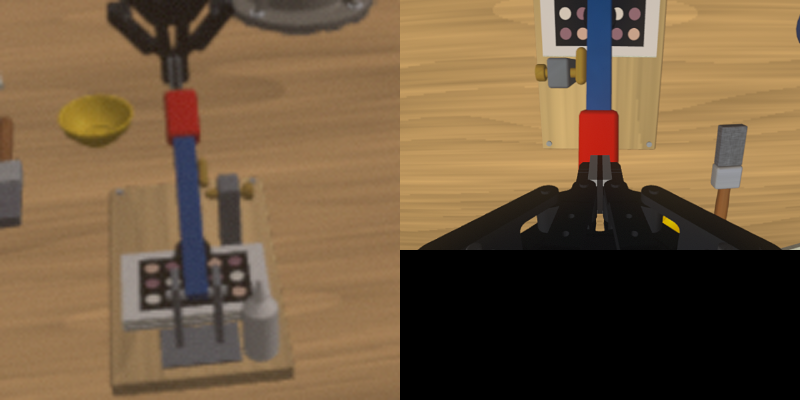

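The fingertips are shut and centred sideways over the red handle. The handle's far edge is at row 176 in the wrist picture, so I'll check the fore-aft position from that.

```bash
python3 - <<'E'
from h import *
p=robot.camera_params("wrist")
for u in((289,178),(349,178)):print(plane(p,u,.143))
E
```

```text
[ 0.53349338 -0.19506798  0.143     ]
[ 0.53234675 -0.22676247  0.143     ]
```

Request:
servo_tool --targets '[-1,0.2,0.1,0.7,0,-1,0.2,0.1,1.5,0,-1,0.2,0.1,2.3,0,-1,0.1,0.1,3.1,0,-1,0,0.1,3.9,0,-1,-0.1,0.1,4.7,0,-1,-0.2,0.1,5.5,0,-1,-0.3,0.1,6.2,0]'

```text
clock: 2.2
eef_pos: [0.4983, -0.2086, 0.1184]
tool_rot: [3.141, 0.001, -0.034]
ft_force: [-2.2, 0.0, 2.8]
finger_gap: -0.003
finger_force: 1.4
```

Request:
servo_tool --targets '[-1,-0.1,0,0.6,0,-1,-0.2,0,1.2,0,-1,-0.3,0,1.7,0,-1,-0.4,0,2.1,0,-1,-0.5,0,2.5,0,-1,-0.6,0,2.8,0,-1,-0.6,0,3,0,-1,-0.6,0,3,0]'

```text
clock: 2.87
eef_pos: [0.4939, -0.2084, 0.0893]
tool_rot: [3.141, -0.002, -0.034]
ft_force: [1.8, -0.8, 2.9]
finger_gap: -0.001
finger_force: 1.7
```

Request:
servo_tool --targets '[-1,0,0,0.15,0,-1,0,0,0.3,0,-1,0,0,0.45,0,-1,0,0,0.6,0,-1,0,0,0.6,0,-1,0,0,0.6,0,-1,0,0,0.4,0,-1,0,0,0.2,0]'

```text
clock: 3.53
eef_pos: [0.4938, -0.2084, 0.088]
tool_rot: [3.141, -0.002, -0.034]
ft_force: [2.3, -0.6, 3.7]
finger_gap: -0.002
finger_force: 1.6
```

Request:
servo_tool --targets '[-1,0,0,-1,0,-1,0,0,-2.5,0,-1,0,0,-4,0,-1,0,0,-6,0,-1,0,0,-8,0,-1,0,0,-10,0,-1,0,0,-11,0,-1,0,0,-11,0]'

```text
clock: 4.2
eef_pos: [0.4935, -0.2086, 0.1991]
tool_rot: [3.141, -0.002, -0.034]
ft_force: [-0.2, 0.2, -0.5]
finger_gap: 0.001
finger_force: 0.0
```

```bash
python3 - <<'E'
from h import *
rel([.565,.223,.2])
S=robot.read_camera("scene");T=robot.read_camera("top")
S=cv2.resize(S[150:310,190:350],(400,400),interpolation=2);T=cv2.resize(T[120:230,320:430],(400,400),interpolation=2)
cv2.imwrite("pics/s2.png",np.hstack([S,T]))
E
```

```text
t 4.2 tcp [ 0.4935 -0.2086  0.1991] rpy [ 1.799e+02 -1.000e-01 -2.000e+00] F [-0.2  0.2 -0.5] gap 0.001 rel cm [  5.66 -43.38  -0.12]
```

View pics/s2.png

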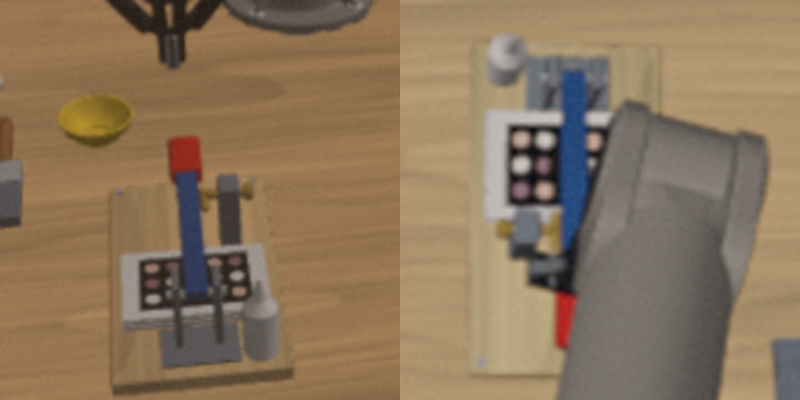

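The lever stays down on its own, with the red handle at (185,158) in the scene crop. Now I'll move to the knob.

Request:
servo_tool --targets '[-1,0.2,-1.5,0,3,-1,0.5,-4,0,7,-1,1,-7,0,12,-1,1.5,-10.5,0,17,-1,2,-14,0,22,-1,2.5,-17.5,0,27,-1,3,-21,0,32,-1,3.5,-24.5,0,36]'

```text
clock: 4.97
eef_pos: [0.5348, 0.0367, 0.1953]
tool_rot: [3.139, 0.003, -0.667]
ft_force: [0.5, -0.2, 0.3]
finger_gap: -0.001
finger_force: 0.0
```

```bash
python3 -c "
from h import *
rel([.545,.205,.2],np.radians(-43))"
```

```text
t 4.9667 tcp [0.5348 0.0367 0.1953] rpy [179.8   0.2 -38.2] F [ 0.5 -0.2  0.3] gap -0.001 rel cm [ -9.61 -13.85  -0.49]
turn deg 4.802992180113222
```

Request:
servo_tool --targets '[-0.3,-2,-2.5,0,2,-0.3,-4.5,-5.5,0,4,-0.3,-7,-8.5,0,5,-0.3,-9.5,-11.5,0,5,-0.3,-12,-14,0,5,-0.3,-13.5,-16,0,5,-0.3,-14,-16.5,0,5,-0.3,-14,-16.5,0,5]'

```text
clock: 5.63
eef_pos: [0.5251, 0.2546, 0.1951]
tool_rot: [3.138, 0.003, -0.744]
ft_force: [-0.6, -0.8, 0.1]
finger_gap: 0.355
finger_force: 0.0
```

```bash
python3 - <<'E'
from h import *
rel([.565,.223,.2])
p=robot.camera_params("wrist");np.savez("w2.npz",**p)
cv2.imwrite("pics/w2.png",robot.read_camera("wrist"))
E
```

```text
t 5.6333 tcp [0.5251 0.2546 0.1951] rpy [179.8   0.2 -42.6] F [-0.6 -0.8  0.1] gap 0.355 rel cm [ 5.08 -0.38 -0.51]
```

View pics/w2.png

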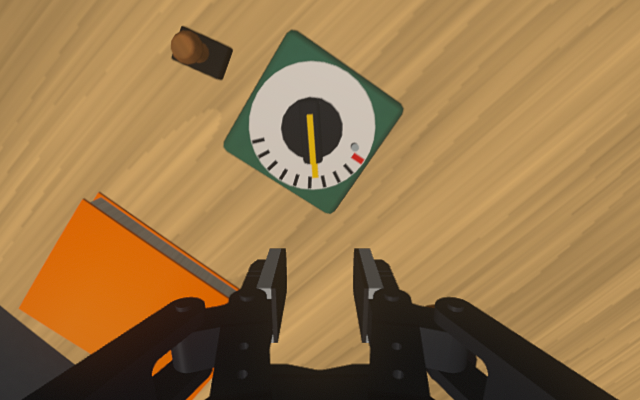

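The wrist view shows the dial centre at about (312,125), the pointer tip at (315,177), the red mark at (357,158) and the box corners.

```bash
python3 - <<'E'
from h import *
p=dict(np.load("w2.npz"));im=cv2.imread("pics/w2.png")
m=mask(im,(0,0,150),(179,60,255),(240,50,385,195));c,s,l=cent(m)
hull=cv2.convexHull(np.argwhere(l)[:,::-1].astype(np.float32));e=cv2.fitEllipse(hull);print(e)
D=plane(p,e[0],.057);print("dial",D)
g=np.array([plane(p,k,.055) for k in[(294,31),(403,106),(331,212),(224,146)]]);print("box",g.mean(0))
m=mask(im,(20,150,120),(35,255,255),(280,90,345,195));c,s,l=cent(m);q=np.argwhere(l)[:,::-1]
a=lambda v:np.degrees(np.arctan2(v[1],v[0]))%360
t=q[q[:,1]==q[:,1].max()].mean(0);b=q[q[:,1]==q[:,1].min()].mean(0);print(t,b)
T=plane(p,t,.06);Bt=plane(p,b,.097);print("tip",T,a(T-D),"far end",Bt,a(D-Bt),"tip-far",a(T-Bt))
R=plane(p,(357,158),.057);print("red",a(R-D))
f=np.array([g[2]-g[1],g[3]-g[0]]);print("edge",[a(v) for v in f],[a(g[i]-g[j])for i,j in((3,2),(0,1))])
rel([*D[:2],.2])
E
```

```text
((311.55047607421875, 124.8144302368164), (125.93417358398438, 127.98821258544922), 173.65530395507812)
dial [0.56795433 0.22184899 0.057     ]
box [0.5661047  0.22209668 0.055     ]
[314.5 177. ] [309.5 114. ]
tip [0.53604721 0.24822207 0.06      ] 140.42429573280407 far end [0.57545494 0.21575327 0.097     ] 140.89935793340834 tip-far 140.51421899845022
red 191.66953950693886
edge [np.float64(104.78721328857722), np.float64(103.12727462998957)] [np.float64(14.575613906252245), np.float64(14.734584442732283)]
t 5.6833 tcp [0.5259 0.2521 0.1952] rpy [ 1.798e+02  1.000e-01 -4.280e+01] F [-0.3  0.9 -0.1] gap 0.351 rel cm [ 5.14 -0.64 -0.48]
```

Request:
servo_tool --targets '[-0.3,1.5,-0.2,0,-1,-0.3,3.5,-0.4,0,-2,-0.3,5,-0.6,0,-3.3,-0.3,5.1,-0.6,1,-3.3,-0.3,5.1,-0.6,3,-3.3,-0.3,5.1,-0.6,5.5,-3.3,-0.3,5.1,-0.6,7.5,-3.3,-0.3,5.1,-0.6,7.5,-3.3]'

```text
clock: 6.35
eef_pos: [0.5643, 0.2183, 0.1164]
tool_rot: [3.131, 0.005, -0.694]
ft_force: [-0.8, -0.3, -1.0]
finger_gap: 0.354
finger_force: 0.0
```

```bash
python3 -c "
from h import *
rel([.567,.222,.07],np.radians(-39.5))"
```

```text
t 6.35 tcp [0.5643 0.2183 0.1164] rpy [179.4   0.3 -39.8] F [-0.8 -0.3 -1. ] gap 0.354 rel cm [-0.   -0.5   4.64]
turn deg -0.2514854749054365
```

Request:
servo_tool --targets '[-0.3,0,-0.3,0.2,0,-0.3,0,-0.4,0.8,0,-0.3,0,-0.4,1.8,0,-0.3,0,-0.4,2.9,0,-0.3,0,-0.4,3.9,0,-0.3,0,-0.4,4.5,0,-0.3,0,-0.4,4.6,0,-0.3,0,-0.4,4.6,0]'

```text
clock: 7.02
eef_pos: [0.571, 0.224, 0.0755]
tool_rot: [3.14, 0.001, -0.692]
ft_force: [0.7, -0.2, 0.0]
finger_gap: 0.35
finger_force: 0.0
```

```bash
python3 -c "
from h import *
rel([.567,.222,.07],np.radians(-39.5))"
```

```text
t 7.0167 tcp [0.571  0.224  0.0755] rpy [179.9   0.  -39.7] F [ 0.7 -0.2  0. ] gap 0.35 rel cm [-0.18  0.41  0.55]
turn deg -0.1618781958488853
```

Request:
servo_tool --targets '[-0.3,-0.1,0.2,0,0,-0.3,-0.2,0.3,0.2,0,-0.3,-0.2,0.3,0.3,0,-0.3,-0.2,0.3,0.3,0,-0.3,-0.2,0.3,0.3,0,-0.3,-0.2,0.3,0.3,0,-0.3,-0.2,0.3,0.3,0,-0.3,-0.2,0.3,0.3,0]'

```text
clock: 7.68
eef_pos: [0.5681, 0.2232, 0.0734]
tool_rot: [-3.141, -0.0, -0.692]
ft_force: [-0.0, 0.3, 0.1]
finger_gap: 0.35
finger_force: 0.0
```

```bash
python3 -c "
from h import *
rel([.567,.222,.07],np.radians(-39.5))"
```

```text
t 7.6833 tcp [0.5681 0.2232 0.0734] rpy [-180.    -0.   -39.7] F [-0.   0.3  0.1] gap 0.35 rel cm [-0.01  0.16  0.34]
turn deg -0.16247737337232593
```

Good. Closing on the bar now.

Request:
servo_tool --targets '[-0.3,0,0.1,0.3,0,-0.5,0,0.1,0.3,0,-0.6,0,0.1,0.3,0,-1,0,0.1,0.3,0,-1,0,0.1,0.3,0,-1,0,0.1,0.3,0,-1,0,0.1,0.3,0,-1,0,0.1,0.3,0]' --squeeze 25

```text
clock: 8.35
eef_pos: [0.568, 0.2233, 0.0702]
tool_rot: [-3.139, -0.0, -0.692]
ft_force: [4.1, 3.9, -5.1]
finger_gap: 0.158
finger_force: 28.8
```

Request:
servo_tool --targets '[-1,0,-0.1,0,-4,-1,0,-0.1,0,-9,-1,0,-0.1,0,-14,-1,0,-0.1,0,-19,-1,0,-0.1,0,-24,-1,0,-0.1,0,-29,-1,0,-0.1,0,-34,-1,0,-0.1,0,-38]'

```text
clock: 9.02
eef_pos: [0.5686, 0.2244, 0.0703]
tool_rot: [-3.139, -0.002, -0.025]
ft_force: [4.0, 4.0, -6.1]
finger_gap: 0.159
finger_force: 28.8
```

Request:
servo_tool --targets '[-1,0,0,0,-3,-1,0,0,0,-6,-1,0,0,0,-9,-1,0,0,0,-11,-1,0,0,0,-13,-1,0,0,0,-14,-1,0,0,0,-14,-1,0,0,0,-14]'

```text
clock: 9.68
eef_pos: [0.5686, 0.2249, 0.0703]
tool_rot: [-3.139, -0.002, 0.216]
ft_force: [4.3, 4.5, -5.3]
finger_gap: 0.158
finger_force: 28.7
```

```bash
python3 -c "
from h import *
rel([.567,.222,.07],np.radians(13));print(robot.read_state()['ft_torque'])"
```

```text
t 9.6833 tcp [0.5686 0.2249 0.0703] rpy [-1.799e+02 -1.000e-01  1.240e+01] F [ 4.3  4.5 -5.3] gap 0.158 rel cm [-0.21  0.25  0.03]
turn deg -0.6008323828193198
[ 0.92403912 -0.86722651  0.00775987]
```

Request:
servo_tool --targets '[-1,0,0,0,-0.5,-1,0,0,0,-1,-1,0,0,0,-1.5,-1,0,0,0,-2,-1,0,0,0,-2.5,-1,0,0,0,-3,-1,0,0,0,-3,-1,0,0,0,-3]'

```text
clock: 10.35
eef_pos: [0.5686, 0.225, 0.0703]
tool_rot: [-3.139, -0.002, 0.266]
ft_force: [3.0, 6.1, -6.6]
finger_gap: 0.155
finger_force: 32.0
```

```bash
python3 -c "
from h import *
rel([.567,.222,.07],np.radians(13));print(robot.read_state()['ft_torque'])"
```

```text
t 10.35 tcp [0.5686 0.225  0.0703] rpy [-1.798e+02 -1.000e-01  1.520e+01] F [ 3.   6.1 -6.6] gap 0.155 rel cm [-0.23  0.24  0.03]
turn deg 2.224713427409867
[ 1.0298295  -0.83027638 -0.62721774]
```

The torque has jumped to -0.63 N m, so the knob is on its stop. Releasing it and backing off upward.

Request:
servo_tool --targets '[-0.3,0,0,0,0,-0.3,0,0,0,0,-0.3,0,0,0,0,-0.3,0,0,0,0,-0.3,0,0,-0.5,0,-0.3,0,0,-2,0,-0.3,0,0,-4,0,-0.3,0,0,-5,0]'

```text
clock: 11.02
eef_pos: [0.5689, 0.2236, 0.1226]
tool_rot: [3.142, -0.003, 0.268]
ft_force: [0.5, -0.2, 0.2]
finger_gap: 0.35
finger_force: 0.0
```

Request:
servo_tool --targets '[-0.3,0,0,-2,0,-0.3,0,0,-4.5,0,-0.3,-1,0,-7,0,-0.3,-3,0,-9,0,-0.3,-4.5,0,-10,0,-0.3,-6,0,-10,0,-0.3,-6,0,-10,0,-0.3,-6,0,-10,0]'

```text
clock: 11.68
eef_pos: [0.5099, 0.2071, 0.2207]
tool_rot: [3.141, -0.001, 0.268]
ft_force: [0.4, -0.3, -0.6]
finger_gap: 0.348
finger_force: 0.0
```

```bash
python3 - <<'E'
from h import *
rel([.567,.222,.07])
W=robot.read_camera("wrist");S=robot.read_camera("scene")
S=cv2.resize(S[150:310,190:350],(375,375),interpolation=2);W=W[0:300,120:520]
cv2.imwrite("pics/f.png",np.hstack([S,cv2.copyMakeBorder(W,0,75,0,0,0)]))
E
```

```text
t 11.6833 tcp [0.5099 0.2071 0.2207] rpy [ 1.80e+02 -1.00e-01  1.53e+01] F [ 0.4 -0.3 -0.6] gap 0.348 rel cm [ 5.88  0.06 15.08]
```

View pics/f.png

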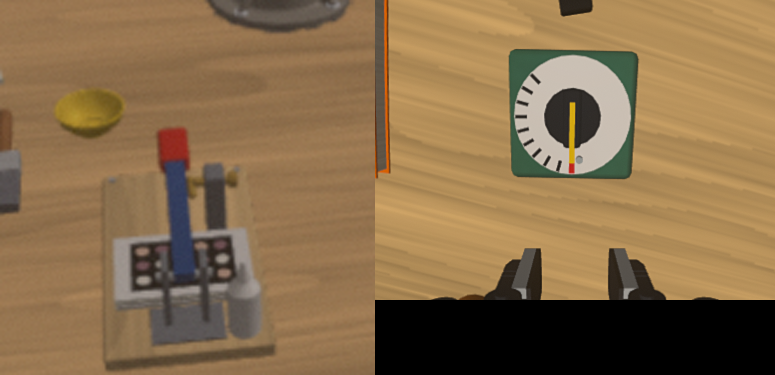

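The pointer is on the red mark at (572,168) and against the pin. The lever is still down, with the handle at (173,148), and nothing else has moved.

```bash
python3 -c "
from plant import robot
print(robot.sign_off())"
```

```text
the job is handed in; nothing more can be done
None
```

The clamp is latched shut on the cards, the reset knob is back on its zero stop, and the job was handed in at about 12 s on the robot's clock.

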